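# Fasten the spice case: hasp over the turn-button

### The job

Fasten the small steel spice case so that it can be carried: swing its hasp over onto the shut lid until it lies flat with the turn-button standing up through its slot, then turn the button a full quarter turn, either way, so that its wing lies square across the slot and the hasp cannot come off. Leave the lid shut and do not disturb the things that stand round the case.

Things in the scene. Friction and masses are not known exactly. Their poses are not given: they have to be found in the camera images.
- case: Small sheet-steel case with a shut flat lid, 133 mm deep (x), 193 mm wide (y), fixed where it stands on the steel deck. Origin: centre of its underside, on the worktop; x points from its front (hasp hinge side, towards the robot) to its rear, y to its left, z up. The lid's top is 86 mm above the origin. A drop handle hangs at each end (y = +-106 mm).
- case_lid (a joint): Lid hinge along the rear edge: 0 shut, grows as the lid rises (rad). It starts shut, held by its own weight (0.45 kg).
- hasp_hinge (a point): Middle of the hasp's hinge axis, at the case's front edge: 71.5 mm in front of the case origin and 88.5 mm above it. The axis runs along the case's y.
- hasp (a joint): Hasp angle (rad): 0 flat on the lid, pi/2 standing straight up, more leans out towards the case's front; starts between 1.5 and 2.2. The hinge is stiff (0.045 N m): the hasp stays where it is left, and about 0.6 N at its free end moves it, so it has to be brought all the way down.
- hasp_tab (a point): Middle of the hasp's solid end, 78 mm from the hinge axis. The hasp is a flat dark steel strap 40 mm wide, 4 mm thick, 91 mm long from axis to rounded end, with a small curled lip (3 mm proud) at the tip. Its free side edges can be pinched across the 40 mm width. The frame turns with the hasp: x from hinge to tip, y across it, parallel to the case's y.
- button_wing (a point): Centre of the turn-button's wing, an upright dark steel bar with rounded ends on a stud on the lid: 26 mm long, 8 mm thick, 18 mm tall; underside 7 mm, top 25 mm, this point 16 mm above the lid. It stands on the lid's middle line, 52 mm behind the hasp hinge axis. Its frame turns with it: x along the wing.
- turn_button (a joint): Button angle about the vertical (rad): 0 wing in line with the slot (along the case's x), +pi/2 and -pi/2 square across it, where it stops; positive is counter-clockwise from above. Starts within 0.1 of 0, where the slot passes freely; past about 0.45 the hasp catches on it. Friction (0.03 N m) holds it where it is left. Flat, the hasp's top face is 4.5 mm above the lid, just under the wing.
- shaker: Bystander: steel shaker with a perforated domed top, 55 mm across, 86 mm tall; loose, origin at the centre of its underside.
- wind_timer: Bystander: round wind-up timer, 66 mm across, 48 mm tall; loose, origin at the centre of its underside.
- garlic_bulb: Bystander: bulb of garlic, 60 mm across, 59 mm tall; loose, origin at the centre of its underside.
- hasp_slot (a point): Middle of the hasp's slot, 52 mm from the hinge axis. The slot is 16 mm wide and runs along the strap from 34 to 73 mm from the axis; beyond it the end is solid. Frame as hasp_tab.

How it is judged:
By the outcome, as a careful person would: the job done as asked, in the order asked, and still so for the second after the job is handed in, with the robot touching nothing.
It also fails if it takes over 48 s, if anything falls off the work surface, if the arm or the gripper's body presses on something with over 40 N, if the wrist force passes 120 N, or if a joint passes its speed limit or range.

### The arm

A 7-joint arm with a two-finger parallel gripper is mounted at the origin on a cart in front of the work surface, level with it; the furniture and walls round the work are solid. World frame = base frame: x ahead of the robot, y to its left, z up, the work surface at z = 0. Lengths are in m, angles in rad, forces in N, time in s.
With the tool pointing down it reaches from about 0.4 to 0.875 m from the base axis. Payload 19.3 kg.
Tool frame: the origin (TCP) lies on the centre line of the jaws, within the pads' length; the fingertips stand 14 mm ahead of it and the grasp point (between the pads) lies 5 mm behind it; z points along the fingers, y is the line along which they close (so a half turn about z gives the same grasp; the last joint's range is limited). The gripper opens to 85 mm and grips with 20 to 120 N. Pads are 22 mm wide; open, the fingers measure 114 mm over their backs; the gripper's body (76 mm by 85 mm) begins 54 mm behind the grasp point. The pads swing forward as they close: fully open they stand 13 mm farther back than shut.
Start: joints at [-1.388, 0.521, -0.036, 1.599, 0.021, 1.021, -0.113], TCP at [0.156, 0.605, 0.245] pointing down, gripper open.
Joint ranges: [-2.91, 2.91], [-0.3, 2.13], [-1.5, 1.42], [0.17, 2.43], [-1.26, 4.41], [0.16, 1.93], [-2.52, 2.52]. Speed limits (rad/s): [1.89, 1.89, 2.39, 2.39, 3.01, 3.01, 3.01].

### API

Orientations are given as a unit quaternion [w, x, y, z].
In Python, from station import manip gives the robot as it stands.
- The arm moves only by the tool shift_gripper, called after "Call:" as name(argument=value, ...) on one line, values as JSON. Schema: {"type":"object","properties":{"plan":{"type":"array","items":{"type":"array","items":{"type":"number"},"minItems":5,"maxItems":5},"minItems":1,"maxItems":12},"squeeze":{"type":"number"},"only":{"type":"string"},"quiet":{"type":"boolean"},"lines":{"type":"string"}},"required":["plan"],"additionalProperties":false}. plan is a list of rows, 1 to 12 of them, each of 5 numbers: dx, dy, dz in mm, then a turn about the tool's z in units of 0.25 rad, then the opening from 0.0 (shut) to 1.0 (fully open); each row is the pose to reach, as a shift and turn from the pose commanded when the call began, along the tool's axes at that moment; what a row does not reach only later rows make up. A row lasts 1/12 s, in which the tool goes at most 0.0417 m and 0.125 rad, less where a joint would pass 70% of its speed; a pose out of reach is approached as far as the arm can. The fingers move at their own pace and stop on an object; squeeze is the grip in N (left out, the last holds). Time passes only in rows, so rows that do not move let the fingers close. The tool returns the time, the measured TCP pose, the force, the opening and the grip force at its end. only (a regular expression) keeps the lines of the reply that match it, lines (a string "A,B") keeps lines A to B, and quiet returns only ok. Input that does not fit is refused with a message, and nothing moves.
- manip.state(): the state, without advancing time (a new reading comes with each control period).
- manip.snapshot(name): name is "scene" or "top"; returns a dict with "color" (400x640x3 uint8, red, green, blue), "fov_y" (degrees; the focal length in pixels is half the picture's height over the tangent of half this angle, whatever the lens; pixels are square), "cx", "cy" (the principal point, pixels), "camera_from_world" (4x4, takes a point from world to camera coordinates). Camera axes: x right, y down, z forward; pixel columns grow to the right and rows downward; lengths in m; the calibration is good to about 2 mm. A picture is of the moment at which its call begins. There is no depth.
- manip.finish_job(): hands the job in; it is judged then, once.
The state is a dict: "time_s": time; "q": joint angles; "dq": joint speeds; "effort": joint torques, N m; "ee_pos": TCP position; "tcp_rot": TCP orientation; "contact_force": force on the tool from outside, world axes, zero at the start; "moment": the same for the moment, N m; "width": opening from 0.0 (shut) to 1.0 (fully open); "grip_force": force on a finger pad.
Only numpy, scipy, OpenCV 4.12 (cv2) and the standard library are available. Lean on these libraries where they do the work, as an engineer would, in place of code of your own. Each camera call takes 0.05 s, during which the arm holds its last target. There are 200 camera calls.

## Working session

There is one attempt and no reset: what is moved stays moved. The work goes in short steps, Python scripts to look and compute and a tool call to move; the robot and the scene stay as the last step left them, time stands still between calls to the robot, and variables do not carry over. Pictures are saved under pics/ and viewed, at most 10 in all, crops included, and the job is handed in when it is done.

```bash
ls; mkdir -p pics
```

Run:
```python
from station import manip
import cv2,numpy as np
s=manip.state();print({k:np.round(v,3) for k,v in s.items()})
for n in("scene","top"):
    d=manip.snapshot(n);cv2.imwrite(f"pics/{n}0.png",d["color"][:,:,::-1]);print(n,d["fov_y"],d["cx"],d["cy"],np.round(d["camera_from_world"],3).tolist())
```

```text
pics
station.py
{'time_s': np.float64(0.0), 'q': array([-1.388,  0.522, -0.036,  1.6  ,  0.021,  1.021, -0.113]), 'dq': array([ 0.   ,  0.001, -0.001, -0.   ,  0.   , -0.002, -0.   ]), 'effort': array([ 2.0000e-03, -9.2708e+01,  1.9800e+00, -3.6994e+01,  1.8000e-02,
        8.0000e-03,  0.0000e+00]), 'ee_pos': array([0.156, 0.605, 0.245]), 'tcp_rot': array([-0.   ,  0.126,  0.992, -0.001]), 'contact_force': array([ 0.073, -0.997,  0.031]), 'moment': array([0.054, 0.018, 0.003]), 'grip_force': np.float64(0.0), 'width': np.float64(0.999)}
scene 53.46685351431408 315.4387394451872 197.76866738198345 [[0.642, -0.766, 0.02, -0.348], [-0.503, -0.441, -0.744, 0.378], [0.578, 0.468, -0.668, 0.563], [0.0, 0.0, 0.0, 1.0]]
top 53.045047087700254 315.5521937100454 198.46743848723312 [[-0.026, -0.999, -0.038, 0.081], [-0.981, 0.033, -0.192, 0.562], [0.193, 0.032, -0.981, 0.824], [0.0, 0.0, 0.0, 1.0]]
```

View pics/scene0.png

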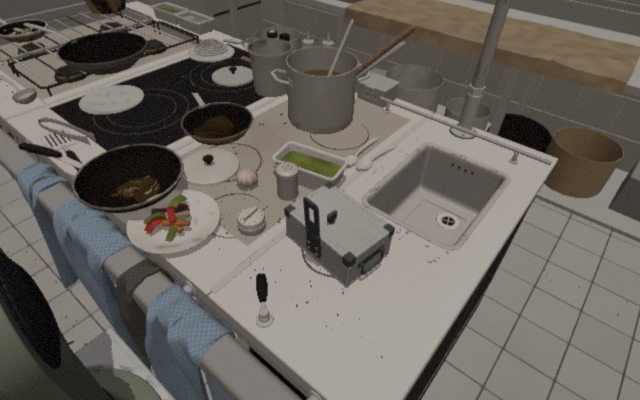

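View pics/top0.png

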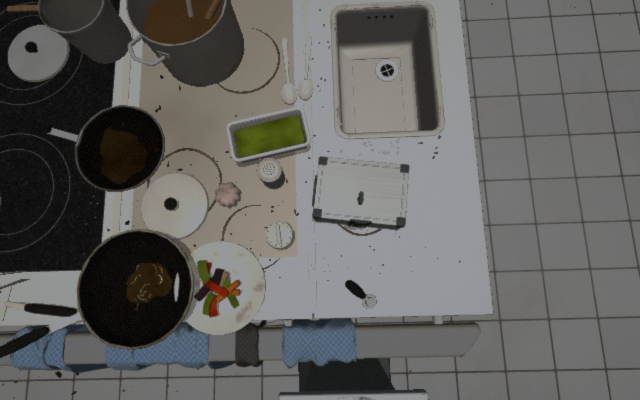

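The scene view shows the case around (340,230) with the hasp standing up near (312,228). In the top view the lid spans cols 313–410 and rows 157–228, and the button is near (361,198). I'll enlarge both.

Run:
```python
import cv2,numpy as np
a=cv2.imread("pics/scene0.png")[180:285,275:400];b=cv2.imread("pics/top0.png")[145:240,300:420]
f=lambda i:cv2.resize(i,None,fx=5,fy=5,interpolation=cv2.INTER_CUBIC)
cv2.imwrite("pics/c1.png",np.clip(f(a)*1.4,0,255));cv2.imwrite("pics/c2.png",np.clip(f(b)*1.2,0,255))
```

```text
[ WARN:0@0.059] global loadsave.cpp:1063 imwrite_ Unsupported depth image for selected encoder is fallbacked to CV_8U.
```

View pics/c1.png

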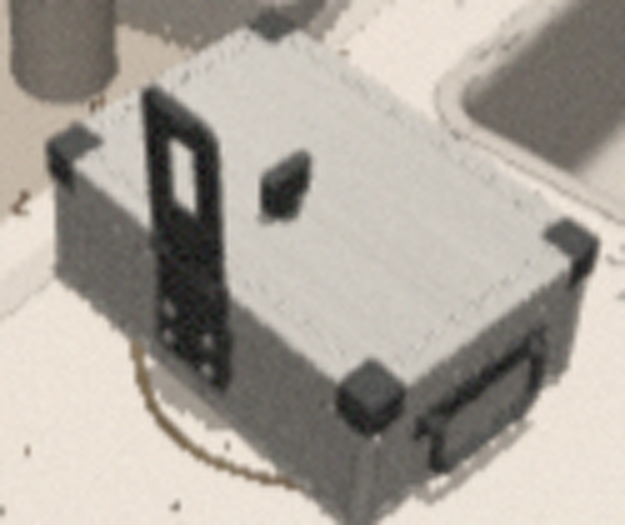

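View pics/c2.png

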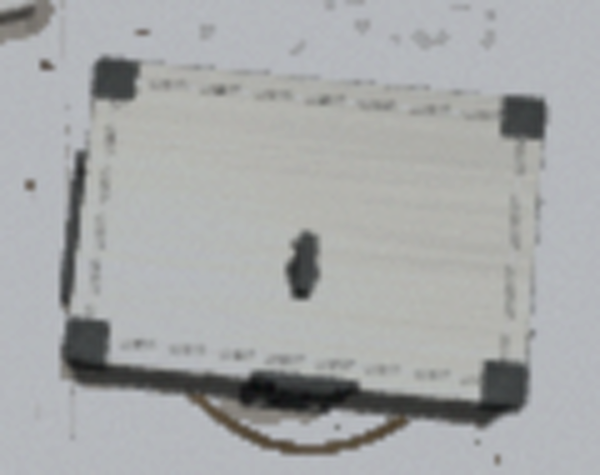

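The enlarged top view gives the lid corners at crop (95,58), (547,97), (525,403), (66,364), with the button at (303,265) almost in line with the slot. In the scene crop the hasp tip edge runs from (147,88) to (217,135), so the hasp is near vertical. Next I'll compute positions.

Create h.py:
```python
import numpy as np
from station import manip
def ray(d,u,v):
    T=d["camera_from_world"];f=200/np.tan(np.radians(d["fov_y"]/2))
    return -T[:3,:3].T@T[:3,3], T[:3,:3].T@np.array([(u-d["cx"])/f,(v-d["cy"])/f,1])
def plane(d,u,v,z):
    o,r=ray(d,u,v);return o+r*(z-o[2])/r[2]
def proj(d,p):
    T=d["camera_from_world"];f=200/np.tan(np.radians(d["fov_y"]/2));c=T[:3,:3]@p+T[:3,3]
    return np.array([d["cx"],d["cy"]])+f*c[:2]/c[2]
```

Run:
```python
from h import *
s=manip.snapshot("scene");t=manip.snapshot("top")
c=lambda x,y:(300+x/5-.4,145+y/5-.4)
P=np.array([plane(t,*c(*p),.086) for p in[(95,58),(547,97),(525,403),(66,364)]]);print(P.round(4))
cs=lambda x,y:(275+x/5-.4,180+y/5-.4)
print("scene corners",[plane(s,*cs(*p),.086).round(4).tolist() for p in[(48,145),(270,8),(600,240),(370,410)]])
rl,rr,fr,fl=P
ctr=P.mean(0);y=(rl-rr)+(fl-fr);x=(rl-fl)+(rr-fr)
yaw=np.mean([np.arctan2(-y[0],y[1]),np.arctan2(x[1],x[0])]);print("ctr",ctr,"yaw",yaw,"size",np.linalg.norm(x)/2,np.linalg.norm(y)/2)
R=np.array([[np.cos(yaw),-np.sin(yaw),0],[np.sin(yaw),np.cos(yaw),0],[0,0,1]]);o=ctr*[1,1,0]
print("hinge",o+R@[-.0715,0,.0885],"button",o+R@[-.0195,0,.102], "btn seen",plane(t,*c(303,250),.11))
inv=lambda p:((p-(275-.4,180-.4))*5).round()
print("pred btn scene",inv(proj(s,o+R@[-.0195,0,.111])),"hinge edges",[inv(proj(s,o+R@[-.0715,q,.0885])) for q in(.02,-.02)])
for a in(1.5,1.6,1.7,1.8,1.9,2.0):
  print(a,[inv(proj(s,o+R@[-.0715+.091*np.cos(a),q,.0885+.091*np.sin(a)])).tolist() for q in(.02,0,-.02)])
n=manip.state()["tcp_rot"];from scipy.spatial.transform import Rotation as Q
print(Q.from_quat(np.roll(n,-1)).as_matrix().round(3))
```

```text
[[ 0.651   0.0536  0.086 ]
 [ 0.6263 -0.139   0.086 ]
 [ 0.4953 -0.1206  0.086 ]
 [ 0.5178  0.0695  0.086 ]]
scene corners [[0.5188, 0.0688, 0.086], [0.6517, 0.055, 0.086], [0.6248, -0.1372, 0.086], [0.4934, -0.1186, 0.086]]
ctr [ 0.57261363 -0.0341531   0.086     ] yaw -0.12578305116233707 size 0.1332156551984296 0.19279925844917195
hinge [ 0.50167849 -0.02518331  0.0885    ] button [ 0.55326768 -0.03170679  0.102     ] btn seen [ 0.55835401 -0.0300707   0.11      ]
pred btn scene [289. 169.] hinge edges [array([158., 244.]), array([227., 299.])]
1.5 [[172.0, 66.0], [209.0, 93.0], [247.0, 121.0]]
1.6 [[154.0, 76.0], [190.0, 103.0], [228.0, 132.0]]
1.7 [[135.0, 88.0], [172.0, 116.0], [210.0, 145.0]]
1.8 [[117.0, 103.0], [153.0, 131.0], [191.0, 160.0]]
1.9 [[99.0, 119.0], [135.0, 147.0], [173.0, 176.0]]
2.0 [[81.0, 136.0], [117.0, 165.0], [155.0, 194.0]]
[[-0.968  0.25  -0.   ]
 [ 0.25   0.968 -0.001]
 [-0.    -0.001 -1.   ]]
```
Good fit. Hasp angle ~1.65. 

Units first: shifts go in mm and turns go in units of 0.25 rad. So -0.24 m is -240, -0.232 m is -232, -0.127 rad is -0.508.

Call:
shift_gripper(plan=[[-80, -77, 0, -0.48, 0], [-160, -155, 0, -0.508, 0], [-240, -232, 0, -0.508, 0], [-240, -232, 0, -0.508, 0], [-240, -232, 0, -0.508, 0], [-240, -232, 0, -0.508, 0], [-240, -232, 0, -0.508, 0], [-240, -232, 0, -0.508, 0], [-240, -232, 0, -0.508, 0], [-240, -232, 0, -0.508, 0], [-240, -232, 0, -0.508, 0]], squeeze=40)

```text
time_s: 1.12
ee_pos: [0.3306, 0.3207, 0.2454]
tcp_rot: [0.0, 0.063, 0.998, 0.0]
contact_force: [0.1, 0.5, 0.7]
width: 0.0
grip_force: 0.0
```

Run:
```python
from h import *
s=manip.state();print(s["ee_pos"],s["tcp_rot"],s["width"])
```

```text
[0.33063697 0.32071484 0.24539943] [5.00084400e-06 6.30336824e-02 9.98011381e-01 1.95519337e-04] 0.0004049120779366963
```

Call:
shift_gripper(plan=[[-173.3, -321.7, 0, 0, 0], [-173.3, -321.7, 0, 0, 0], [-173.3, -321.7, 0, 0, 0], [-173.3, -321.7, 0, 0, 0], [-173.3, -321.7, 0, 0, 0], [-173.3, -321.7, 0, 0, 0], [-173.3, -321.7, 0, 0, 0], [-173.3, -321.7, 0, 0, 0], [-173.3, -321.7, 0, 0, 0], [-173.3, -321.7, 40, 0, 0], [-173.3, -321.7, 72.5, 0, 0], [-173.3, -321.7, 72.5, 0, 0]])

```text
time_s: 2.12
ee_pos: [0.4601, -0.0196, 0.1684]
tcp_rot: [-0.003, 0.062, 0.998, -0.001]
contact_force: [-1.9, 0.3, -0.6]
width: 0.004
grip_force: 0.0
```

Run:
```python
from h import *
import cv2
s=manip.state()
hg=np.array([.5017,-.0252,.0885]);ex=np.array([.9921,-.1255,0]);print("X,Y,Z tip rel hinge",(s["ee_pos"]-hg)@ex,(s["ee_pos"]-hg)@[.1255,.9921,0],s["ee_pos"][2]-.014-.0885)
d=manip.snapshot("scene");cv2.imwrite("pics/s2.png",cv2.resize(d["color"][150:270,240:400,::-1],None,fx=5,fy=5))
```

```text
X,Y,Z tip rel hinge -0.04197716040098699 0.00030411873338156287 0.06588919504903062
```

View pics/s2.png

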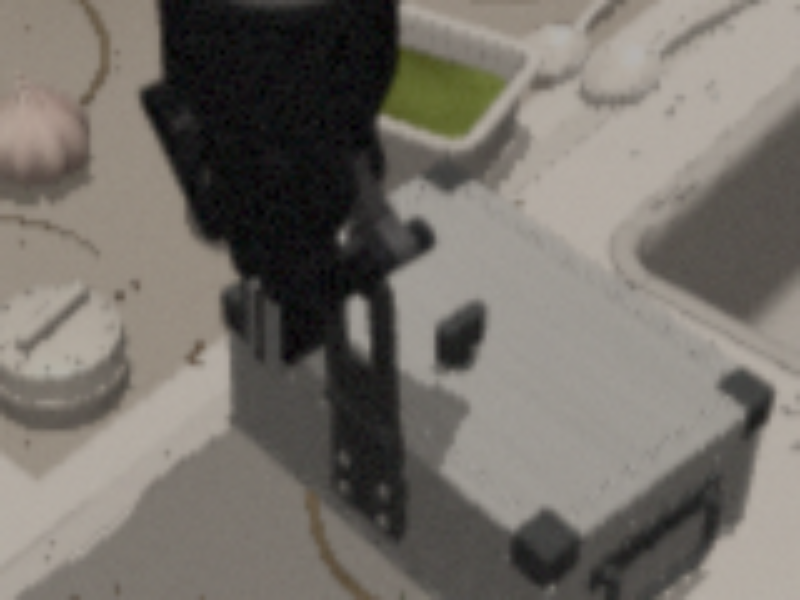

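The finger hangs in front of the upright hasp, and the view past it to the button is clear. I'll push the hasp over along an arc.

To row units: -0.024 m is -24, -0.012 m is -12.

Call:
shift_gripper(plan=[[-12, 0, -3, 0, 0], [-24, 0, -4, 0, 0], [-34, 0, -5, 0, 0], [-44, 0, -4, 0, 0], [-52, 0, -2, 0, 0], [-60, 0, 2, 0, 0], [-68, 0, 7, 0, 0], [-75, 0, 12, 0, 0], [-81, 0, 17, 0, 0], [-87, 0, 23, 0, 0], [-91, 0, 28, 0, 0], [-91, 0, 28, 0, 0]])

```text
time_s: 3.17
ee_pos: [0.5526, -0.032, 0.1435]
tcp_rot: [-0.001, 0.063, 0.998, -0.0]
contact_force: [-0.5, 0.6, -0.6]
width: 0.0
grip_force: 0.0
```

Run:
```python
from h import *
import cv2
s=manip.state()
hg=np.array([.5017,-.0252,.0885]);ex=np.array([.9921,-.1255,0]);print("X,Y,Z tip rel hinge",(s["ee_pos"]-hg)@ex,(s["ee_pos"]-hg)@[.1255,.9921,0],s["ee_pos"][2]-.014-.0885)
```

```text
X,Y,Z tip rel hinge 0.051384100217147115 -0.00034282065881211833 0.04098722139108826
```

To row units: -0.033 m is -33, 0.033 m is 33.

Call:
shift_gripper(plan=[[0, 0, -25, 0, 0], [-16, 0, -28, 0, 0], [-33, 0, -28, 0, 0], [-33, 0, -20, 0, 0], [-33, 0, -10, 0, 0], [-33, 0, 0, 0, 0], [-33, 0, 8, 0, 0], [-33, 0, 16, 0, 0], [-33, 0, 23, 0, 0], [-33, 0, 29, 0, 0], [-33, 0, 33, 0, 0], [-33, 0, 33, 0, 0]])

```text
time_s: 4.17
ee_pos: [0.5848, -0.0361, 0.1109]
tcp_rot: [-0.0, 0.063, 0.998, -0.0]
contact_force: [-0.8, 0.7, -0.7]
width: 0.001
grip_force: 0.1
```

Run:
```python
from h import *
import cv2
s=manip.state()
hg=np.array([.5017,-.0252,.0885]);ex=np.array([.9921,-.1255,0]);print("X,Y,Z tip rel hinge",(s["ee_pos"]-hg)@ex,(s["ee_pos"]-hg)@[.1255,.9921,0],s["ee_pos"][2]-.014-.0885)
d=manip.snapshot("scene");cv2.imwrite("pics/s3.png",cv2.resize(d["color"][150:270,240:400,::-1],None,fx=5,fy=5))
```

```text
X,Y,Z tip rel hinge 0.08384936305922332 -0.00037361371759716926 0.008377033693101332
```

View pics/s3.png

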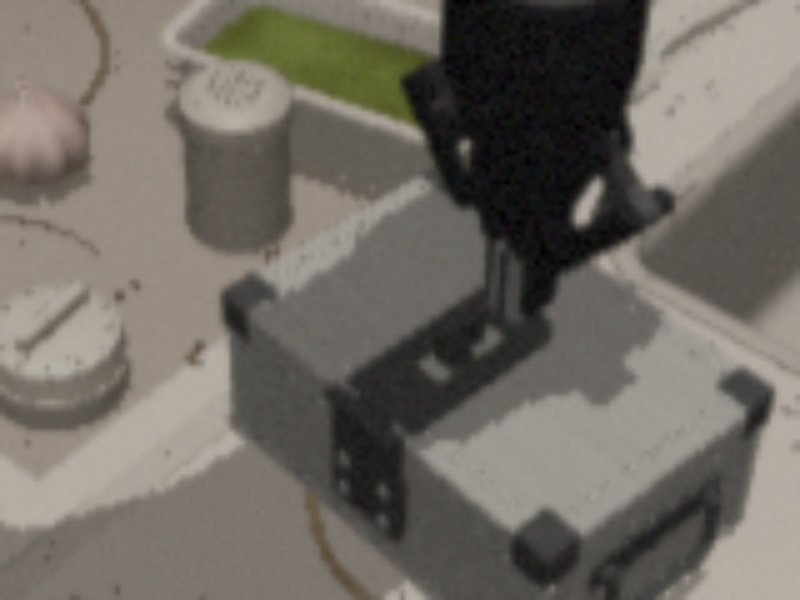

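The hasp is nearly flat, and the button shows through its slot around crop (460,350). I'll press it the rest of the way down.

To row units: 0.009 m is 9, 0.007 m is 7.

Call:
shift_gripper(plan=[[0, 0, 3, 0, 0], [0, 0, 5, 0, 0], [0, 0, 7, 0, 0], [0, 0, 9, 0, 0], [0, 0, 9, 0, 0]])

```text
time_s: 4.63
ee_pos: [0.5848, -0.036, 0.1051]
tcp_rot: [-0.0, 0.063, 0.998, 0.0]
contact_force: [-20.8, 2.4, 58.8]
width: 0.003
grip_force: 29.4
```

Run:
```python
from h import *
s=manip.state();print(s["ee_pos"][2]-.014-.0885,s["contact_force"])
```

```text
0.0026419780696358697 [-20.77802538   2.44136298  58.80554559]
```

To row units: -0.07 m is -70, -0.05 m is -50.

Call:
shift_gripper(plan=[[0, 0, -20, 0, 0], [0, 0, -50, 0, 0.35], [0, 0, -70, 0, 0.35], [0, 0, -70, 0, 0.35], [0, 0, -70, 0, 0.35]])

```text
time_s: 5.05
ee_pos: [0.5853, -0.0359, 0.1733]
tcp_rot: [0.001, 0.063, 0.998, 0.0]
contact_force: [0.3, 0.3, -1.6]
width: 0.354
grip_force: 0.0
```

Run:
```python
from h import *
import cv2
s=manip.state()
hg=np.array([.5017,-.0252,.0885]);ex=np.array([.9921,-.1255,0]);print("X,Y,Z tip rel hinge",(s["ee_pos"]-hg)@ex,(s["ee_pos"]-hg)@[.1255,.9921,0],s["ee_pos"][2]-.014-.0885)
d=manip.snapshot("scene");b=d["color"][190:260,280:370,::-1]
cv2.imwrite("pics/s4.png",np.clip(cv2.resize(b,None,fx=8,fy=8,interpolation=cv2.INTER_CUBIC)*1.5,0,255).astype(np.uint8))
ey=np.array([.1255,.9921,0]);g=lambda x,y,z:((proj(d,hg+ex*x+ey*y+[0,0,z])-(280,190))*8+3.5).round().tolist()
print("wing top ctr/ends",g(.052,0,.0225),g(.039,0,.0225),g(.065,0,.0225),"tip corners flat top",g(.085,.02,.002),g(.085,-.02,.002),g(.091,0,.002))
```

```text
X,Y,Z tip rel hinge 0.08425781538432862 -9.250226120661141e-05 0.07082787947149607
wing top ctr/ends [422.0, 191.0] [385.0, 215.0] [459.0, 167.0] tip corners flat top [454.0, 149.0] [565.0, 229.0] [525.0, 178.0]
```

View pics/s4.png

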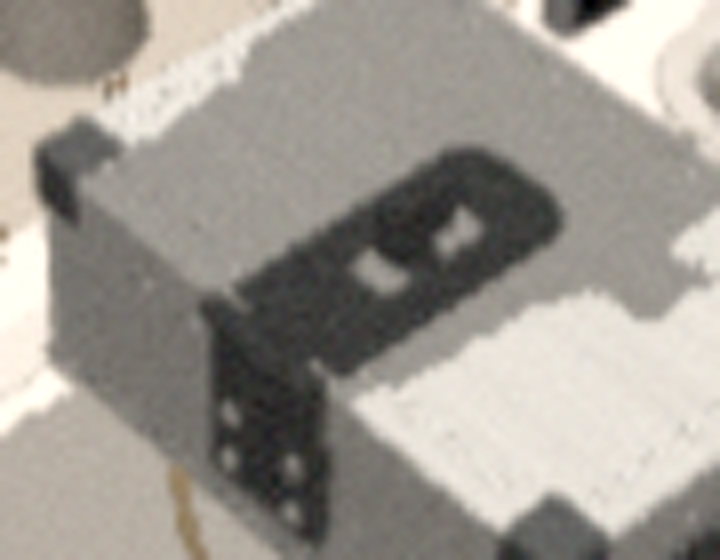

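The hasp lies flat: its tip is near (560,215), as predicted, and the wing stands in the slot around (415,220). Next I'll grip the wing.

Call:
shift_gripper(plan=[[16, 0, 0, 0, 0.35], [32, 0, 0, 0, 0.35], [32, 0, 15, 0, 0.35], [32, 0, 30, 0, 0.35], [32, 0, 45, 0, 0.35], [32, 0, 55, 0, 0.35], [32, 0, 62, 0, 0.35], [32, 0, 62, 0, 0.35]], squeeze=20)

```text
time_s: 5.77
ee_pos: [0.5526, -0.032, 0.109]
tcp_rot: [-0.001, 0.063, 0.998, -0.0]
contact_force: [0.5, -0.6, -1.0]
width: 0.352
grip_force: 0.0
```

Call:
shift_gripper(plan=[[0, 0, 0, 0, 0.0], [0, 0, 0, 0, 0.0], [0, 0, 0, 0, 0.0], [0, 0, 0, 0, 0.0], [0, 0, 0, 0, 0.0]], squeeze=20)

```text
time_s: 6.18
ee_pos: [0.5539, -0.0305, 0.1114]
tcp_rot: [0.0, 0.062, 0.998, 0.001]
contact_force: [0.4, 8.0, -3.9]
width: 0.088
grip_force: 24.9
```

Run:
```python
from h import *
s=manip.state()
hg=np.array([.5017,-.0252,.0885]);ex=np.array([.9921,-.1255,0]);print("X,Y,Z tip rel hinge",(s["ee_pos"]-hg)@ex,(s["ee_pos"]-hg)@[.1255,.9921,0],s["ee_pos"][2]-.014-.0885,s["moment"])
```

```text
X,Y,Z tip rel hinge 0.05244446205072307 0.0012521661004036436 0.008877192843716977 [ 1.62220995 -0.10961025 -0.0406437 ]
```

To row units: 0.0015 m is 1.5, 0.8 rad is 3.2.

Call:
shift_gripper(plan=[[0, 1.5, 0, 0.4, 0], [0, 1.5, 0, 0.8, 0], [0, 1.5, 0, 1.2, 0], [0, 1.5, 0, 1.6, 0], [0, 1.5, 0, 2, 0], [0, 1.5, 0, 2.4, 0], [0, 1.5, 0, 2.8, 0], [0, 1.5, 0, 3.2, 0]])

```text
time_s: 6.85
ee_pos: [0.5538, -0.0304, 0.1113]
tcp_rot: [0.0, 0.449, 0.894, 0.0]
contact_force: [-0.2, 0.3, -4.5]
width: 0.088
grip_force: 24.9
```

Call:
shift_gripper(plan=[[0, 0, 0, 0.4, 0], [0, 0, 0, 0.8, 0], [0, 0, 0, 1.2, 0], [0, 0, 0, 1.6, 0], [0, 0, 0, 2, 0], [0, 0, 0, 2.4, 0], [0, 0, 0, 2.8, 0], [0, 0, 0, 3.08, 0], [0, 0, 0, 3.2, 0], [0, 0, 0, 3.2, 0]])

```text
time_s: 7.68
ee_pos: [0.5538, -0.0303, 0.1113]
tcp_rot: [0.0, 0.76, 0.65, 0.0]
contact_force: [-2.7, 0.2, 4.1]
width: 0.082
grip_force: 26.5
```

Run:
```python
from h import *
s=manip.state();print(s["moment"],s["q"],2*np.arctan2(s["tcp_rot"][1],s["tcp_rot"][2])-.126)
```

```text
[-0.03821675  0.68121486  0.31769416] [-0.47337136  0.69173224  0.61204981  1.9183893  -0.59130007  0.71772161
  0.33553591] 1.5996782389752826
```

To row units: -0.13 m is -130, 0.12 m is 120.

Call:
shift_gripper(plan=[[0, 0, 0, 0, 0.3], [0, 0, 0, 0, 0.3], [0, 0, 0, 0, 0.3], [0, 0, -20, 0, 0.3], [0, 0, -50, 0, 0.3], [0, 0, -90, 0, 0.3], [0, 0, -130, 0, 0.3], [0, 40, -130, 0, 0.3], [0, 80, -130, 0, 0.3], [0, 120, -130, 0, 0.3], [0, 120, -130, 0, 0.3]])

```text
time_s: 8.6
ee_pos: [0.6774, -0.0494, 0.2401]
tcp_rot: [0.001, 0.759, 0.651, 0.0]
contact_force: [0.7, -0.0, -0.2]
width: 0.304
grip_force: 0.0
```

Run:
```python
from h import *
import cv2
f=lambda b:np.clip(cv2.resize(b[:,:,::-1],(480,400),interpolation=cv2.INTER_CUBIC)*1.4,0,255).astype(np.uint8)
d=manip.snapshot("scene")["color"];t=manip.snapshot("top")["color"]
cv2.imwrite("pics/s5.png",cv2.resize(np.hstack([f(d[160:260,260:380]),f(t[140:240,300:420])]),(800,334)))
```

```text
(no output)
```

View pics/s5.png

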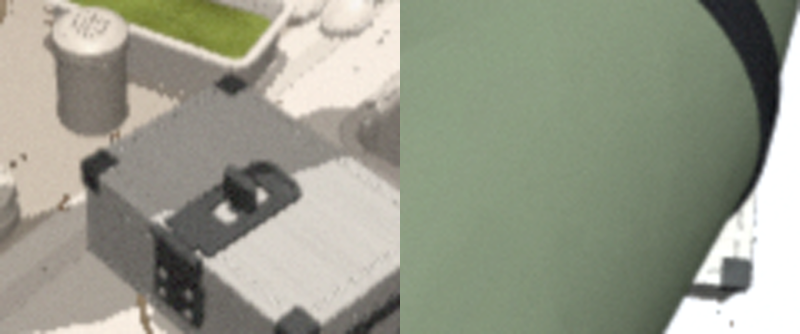

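The wing at (240,190) lies square across the slot, the hasp is flat, the lid is shut and the arm is clear.

```bash
python3 -c "
from station import manip
print(manip.finish_job())"
```

```text
the job is handed in; nothing more can be done
None
```

The job is handed in: the hasp lies flat on the shut lid with the button through its slot, and I turned the button a quarter turn to its stop so the wing is square across the slot, in about 8.6 s with the arm lifted clear.

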